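# Pop a tuna tin out of the dispenser and trap it on the chute

## Task

Press the paddle of the tin dispenser right down with one finger so that the tin of tuna pops up out of its seat, and trap the tin with the other finger while it slides down the chute, before it runs off the open end. Finish while still holding: paddle kept down by one finger and the tin stopped, out of its seat, on the chute against the other. Do not lift or tip the tin, and leave the jar, the bottle and the tub where they are.

Things in the scene. Friction and masses are not known exactly. Their poses are not given: they have to be found in the camera images.
- dispenser: Tin dispenser fixed to the bench, 190 x 123 mm: a sloping grey metal chute on a dark steel base, and an aluminium block with a black paddle on the chute's left (+y) side. Origin on the bench under the chute's middle; x is level and points the way the tin slides (downhill), y towards the paddle, z up. The chute's centre line is at y = 0.
- chute: Open-topped slippery chute tilted 24 degrees (0.419 rad). Origin on its centre line above the seat's middle, level with the floor (dispenser frame -50, 0, 88 mm). x runs downhill along the floor, y towards the paddle, z square to the floor. Floor from x = 35 mm to the open end at 130 mm, where nothing stops the tin. Side walls 3 mm thick, inner faces at y = +-35 mm, rise 12 mm over the floor.
- seat (a point): Same point as the chute's origin. The seat is a pocket 70 x 70 mm, 7 mm deep below the chute floor (chute x -35 to 35 mm), with a back wall 22 mm above floor level. Its bottom is a steel plate that the paddle raises by 10 mm, square to the chute floor.
- chute_end (a point): Middle of the chute floor at its open downhill end (chute frame x = 130 mm), 35 mm above the bench.
- paddle (a joint): How far the spring paddle is pressed, in m: 0 at rest, 0.012 fully down on its stop. Moves straight down, needs about 2 N to start, 6 to 7 N to go right down; springs back if let go. From about 0.0085 the tin clears the seat's front edge and at once slides downhill, 50 mm in about 0.3 s, so the other finger must already stand in its way.
- paddle_top (a point): Middle of the paddle's level top, 46 mm (dispenser x) by 32 mm (y), at dispenser x 37, y 58 mm; 71 mm above the bench at rest, 59 mm when down. Straight across, 58 mm away on the chute's centre line, the chute floor is 49 mm above the bench: with level fingertips the one over the chute hangs 10 mm above the floor when the paddle is down, in the way of the 30 mm tall tin.
- tin: The tin of tuna, a closed round tin 66 mm across and 30 mm tall, about 130 g (varies), bright rims and a paper band. Origin at the middle of its underside, z along its axis. At the start it lies loose in the seat (chute frame x about 2, y 0, z -7 mm), leaning with the chute.
- jar: Bystander: glass baby food jar with steel twist lid, 58 mm across, 75 mm tall; origin under its centre.
- pet_bottle: Bystander: clear PET bottle with white cap, 66 mm across, 210 mm tall; origin under its centre.
- tub: Bystander: open yellow plastic tub, 110 mm across the rim, 75 mm tall; origin under its centre.

How it is judged:
At the end, for the whole second after the job is handed in: The paddle is held at least 9 mm down (of 12) by a finger; the tin rests still against a finger on the chute, its centre 15 to 110 mm downhill of the seat's middle and its underside within -4 to +12 mm of the chute floor (value of joint paddle above 0.009 m and contact force between paddle and the fingers above 0.5 N and x of tin in the frame of chute between 0.015 and 0.11 m and z of tin in the frame of chute between -0.004 and 0.012 m and contact force between tin and the fingers above 0.02 N and linear speed of tin below 0.02 m/s); the arm keeps its last pose, push and grip.
It fails at once if the tin ran off the chute (x of tin in the frame of chute above 0.118 m or z of tin in the frame of chute below -0.015 m or y of tin in the frame of chute above 0.03 m or y of tin in the frame of chute below -0.03 m).
It fails at once if the tin was lifted (z of tin in the frame of chute above 0.018 m).
It fails at once if the tin was tipped over (angle between tin's own z axis and vertical above 0.8 rad).
It fails at once if the jar, the bottle or the tub was moved by more than 25 mm (distance of any of jar, pet_bottle, tub from where it was at the start of the episode above 0.025 m).
It also fails if it takes over 32 s, if anything falls off the work surface, if the arm or the gripper's body presses on something with over 40 N, if the wrist force passes 120 N, or if a joint passes its speed limit or range.

## Robot

A 6-joint arm with a two-finger parallel gripper is mounted at the origin on the work surface. World frame = base frame: x ahead of the robot, y to its left, z up, the work surface at z = 0. Lengths are in m, angles in rad, forces in N, time in s.
With the tool pointing down it reaches from about 0.35 to 0.975 m from the base axis. Payload 4.9 kg.
Tool frame: the origin (TCP) lies between the finger pads; the fingertips stand 14 mm ahead of it and the grasp point (between the pads) lies 5 mm behind it (manip.finger_overhang is the distance from the TCP to the fingertips, in m); z points along the fingers, y is the line along which they close (so a half turn about z gives the same grasp; the last joint's range is limited). The gripper opens to 85 mm and grips with 20 to 120 N. Pads are 22 mm wide; open, the fingers measure 114 mm over their backs; the gripper's body (76 mm by 85 mm) begins 54 mm behind the grasp point. The pads swing forward as they close: fully open they stand 13 mm farther back than shut.
Start: joints at [1.059, 0.053, 1.613, -0, 1.476, -0.119], TCP at [0.239, 0.577, 0.214] pointing down, gripper open.
Joint ranges: [-3.01, 3.01], [-1.01, 2.22], [0.06, 2.58], [-1.02, 4.17], [0.09, 2.62], [-3.14, 3.14]. Speed limits (rad/s): [2.57, 2.57, 3.14, 3.14, 3.14, 3.14].

## Interface

Orientations are given as a unit quaternion [w, x, y, z].
In Python, from plant import manip, grab_frame gives the robot as it stands.
- The arm moves only by the tool servo_tool, never from a script. Its argument "deltas" is a list that holds one entry, the list of rows, each a list of 5 numbers: the opening in per cent of the stroke, from 0 (shut) to 100 (fully open), then the shift along the world's x, y, z in m, then the turn about the world's z in degrees. A call has exactly 8 rows; each row shifts and turns the commanded pose from where the row before left it; what a row does not reach is not made up. A row lasts 1/10 s, in which the tool goes at most 50 mm and 8.59 degrees, less where a joint would pass 70% of its speed; a pose out of reach is approached as far as the arm can. A call is refused whole if a number of a shift passes 0.05 or a number of a turn 8.59, either way. A call with a gripper value outside its range is refused whole. The fingers move at their own pace and stop on an object; the grip force is fixed at half the most. Time passes only in rows, so rows that do not move let the fingers close, or fill a call up. It gives the time, the measured TCP pose, the force, the opening and the grip force at its end, in the units of the state.
- manip.state(): the state, without advancing time (a new reading comes with each control period).
- grab_frame(name): name is "scene" or "top"; returns a dict with "pixels" (384x512x3 uint8, red, green, blue), "z_map" (384x512 float32, m along the optical axis (not along the pixel's ray), 0 where there is no reading), "fx", "fy", "cx", "cy" (pixels), "dist" ([k1, k2, p1, p2, k3] as OpenCV has them; the pictures are not rectified), "rvec" (rotation vector, rad) and "tvec" (3), from world to camera coordinates, as OpenCV has them. Camera axes: x right, y down, z forward; pixel columns grow to the right and rows downward; lengths in m; the calibration is good to about 2 mm. A picture is of the moment at which its call begins.
- manip.job_done(): hands the job in; it is judged then, once.
The state is a dict: "time": time; "joint_pos": joint angles; "joint_vel": joint speeds; "joint_efforts": joint torques, N m; "tool_pos": TCP position; "tool_rot": TCP orientation; "contact_force": force on the tool from outside, world axes, zero at the start; "ft_torque": the same for the moment, N m; "gripper_width": opening from 0.0 (shut) to 1.0 (fully open); "grasp_force": force on a finger pad.
Only numpy, scipy, OpenCV 4.12 (cv2) and the standard library are available. Lean on these libraries where they do the work, as an engineer would, in place of code of your own. Each camera call takes 0.05 s, during which the arm holds its last target. There are 200 camera calls.

## Working session

There is one attempt and no reset: what is moved stays moved. The work goes in short steps, Python scripts to look and compute and a tool call to move; the robot and the scene stay as the last step left them, time stands still between calls to the robot, and variables do not carry over. Pictures are saved under pics/ and viewed, at most 10 in all, crops included, and the job is handed in when it is done.

Besides the shell and the picture viewer there is one more tool, called by a JSON object that holds its "api" and its "payload", one argument or row to a line. servo_tool: Moves the arm, as the interface text tells. Its arguments: {"type":"object","properties":{"deltas":{"type":"array"}},"required":["deltas"]}

```bash
mkdir -p pics; cat > h.py <<'E'
import numpy as np, cv2
from plant import manip, grab_frame
def save(name,fn):
    f=grab_frame(name); cv2.imwrite(fn,f["pixels"][:,:,::-1]); np.savez(fn[:-4]+".npz",**{k:np.array(v) for k,v in f.items()}); return f
def world(f,u,v,z=None):
    K=np.array([[f["fx"],0,f["cx"]],[0,f["fy"],f["cy"]],[0,0,1]],float)
    R=cv2.Rodrigues(np.array(f["rvec"],float))[0]; t=np.array(f["tvec"],float).ravel()
    n=cv2.undistortPoints(np.array([[[u,v]]],float),K,np.array(f["dist"],float))[0,0]
    r=np.array([n[0],n[1],1.]); 
    if z is None: return R.T@(r*float(f["z_map"][int(round(v)),int(round(u))])-t)
    o=-R.T@t; d=R.T@r; return o+d*(z-o[2])/d[2]
E
python3 - <<'E'
from h import *
for n in("scene","top"): save(n,f"pics/{n}0.png")
s=manip.state(); print(s)
E
```

```text
{'time': 0.1, 'joint_pos': array([ 1.05900047e+00,  5.33057350e-02,  1.61415984e+00, -5.51614404e-06,
        1.47600029e+00, -1.18992221e-01]), 'joint_vel': array([-0.00099324, -0.00131806, -0.00280885, -0.00053024,  0.00215945,
       -0.00040197]), 'joint_efforts': array([ 3.28545339e-04, -3.94899738e+01, -3.71363425e+01, -1.89942248e-04,
        3.93480237e-03,  2.46900663e-05]), 'tool_pos': array([0.23893926, 0.5768761 , 0.21257487]), 'tool_rot': array([-2.87917490e-04,  1.95141249e-01,  9.80774702e-01, -8.91260847e-04]), 'contact_force': array([-0.45473479, -0.22461139, -0.08977396]), 'ft_torque': array([-0.00740641,  0.06027743, -0.0311848 ]), 'grasp_force': 0.0, 'gripper_width': 1.000543156292518}
```

View pics/top0.png

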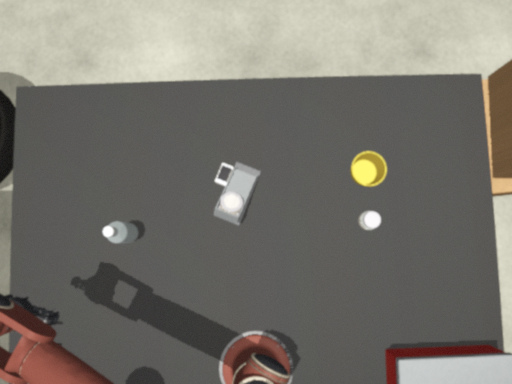

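View pics/scene0.png

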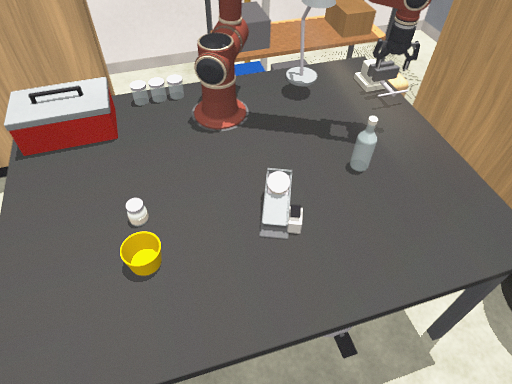

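The top view shows the dispenser at about (237,193), with the tin at (232,203), the open end towards (248,168) and the paddle block at (224,175). The bottle is at (120,232), the jar at (370,220) and the tub at (369,169). Next I'll enlarge it.

```bash
python3 - <<'E'
from h import *
a=cv2.imread("pics/top0.png")[150:235,200:275]; b=cv2.imread("pics/scene0.png")[160:245,245:320]
cv2.imwrite("pics/crop.png",np.hstack([cv2.resize(i,(400,453),interpolation=cv2.INTER_CUBIC) for i in(a,b)]))
ft=dict(np.load("pics/top0.npz")); fs=dict(np.load("pics/scene0.npz"))
for n,f,u,v in[("tin",ft,232,202),("blk",ft,224,175),("end",ft,248,168),("bottlecap",ft,108,231),("jar",ft,371,219),("tub",ft,369,155),("tin",fs,278,181),("paddle",fs,295,211),("end",fs,277,228)]:
    print(n,world(f,u,v).round(4))
E
```

```text
tin [0.5195 0.0598 0.1122]
blk [0.6091 0.0852 0.0679]
end [0.6398 0.01   0.0021]
bottlecap [0.4387 0.4054 0.2102]
jar [ 0.4579 -0.3679  0.072 ]
tub [ 0.663  -0.3782  0.052 ]
tin [0.5219 0.058  0.1082]
paddle [0.6178 0.0798 0.0699]
end [0.6186 0.0268 0.0055]
```

View pics/crop.png

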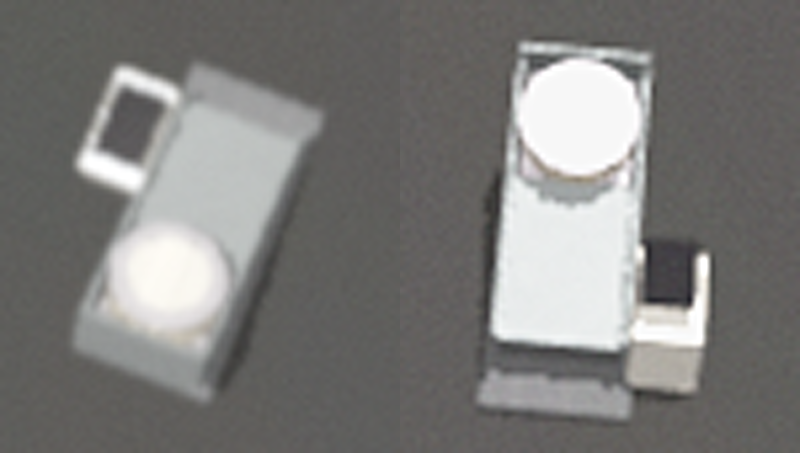

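The crop shows the paddle's black top at top-view (225.5,173.0) and scene (295.0,210.8), and the tin top at (231.5,201) and (278,181.7). The chute end corners in the scene view are at (262.4,223) and (288.1,224.3). I'll fit x, y and yaw to these points.

```bash
python3 - <<'E'
from h import *
from scipy.optimize import least_squares
ft=dict(np.load("pics/top0.npz")); fs=dict(np.load("pics/scene0.npz"))
def d(x,y,z,c=np.cos(.419),s=np.sin(.419)): return (-50+c*x+s*z, y, 88-s*x+c*z)
obs=[(ft,225.5,173.0,(37,58,71)),(fs,295.0,210.8,(37,58,71)),(ft,231.5,201.2,d(2,0,23)),(fs,278,181.7,d(2,0,23)),(fs,262.4,223,d(130,-36,0)),(fs,288.1,224.3,d(130,36,0))]
W=np.array([world(f,u,v,p[2]/1000)[:2] for f,u,v,p in obs]); P=np.array([p[:2] for *_,p in obs])/1000
R=lambda a:np.array([[np.cos(a),-np.sin(a)],[np.sin(a),np.cos(a)]])
r=least_squares(lambda q:(P@R(q[2]).T+q[:2]-W).ravel(),[.55,.05,-.4])
x=r.x; print(W.round(4)); print("pose",x,np.degrees(x[2]),"res mm",(r.fun.reshape(-1,2)*1e3).round(1))
for n,p in[("paddle",(37,58)),("cl",(37,0)),("mid",(37,29)),("m2",(35,22))]: print(n,R(x[2])@np.array(p)/1000+x[:2])
print("y axis heading deg",np.degrees(x[2])+90)
q=manip.state()["tool_rot"]
from scipy.spatial.transform import Rotation as Ro
M=Ro.from_quat(np.roll(q,-1)).as_matrix(); print(M.round(3), "tool y heading",np.degrees(np.arctan2(M[1,1],M[0,1])))
E
```

```text
[[ 0.6148  0.0801]
 [ 0.6179  0.0796]
 [ 0.5223  0.0614]
 [ 0.5246  0.0571]
 [ 0.6078 -0.0178]
 [ 0.6347  0.0545]]
pose [ 0.55889924  0.04354525 -0.40592651] -23.25787563669587 res mm [[ 0.9  2.1]
 [-2.1  2.6]
 [ 1.  -2.6]
 [-1.4  1.8]
 [ 0.   1.1]
 [ 1.6 -5. ]]
paddle [0.61579497 0.0822218 ]
cl [0.59289251 0.02893506]
mid [0.60434374 0.05557843]
m2 [0.59974217 0.04993701]
y axis heading deg 66.74212436330413
[[-0.924  0.383 -0.001]
 [ 0.383  0.924 -0.002]
 [ 0.    -0.002 -1.   ]] tool y heading 67.49405141219108
```

The fit agrees with the stated sizes to within a few mm, and the tool's y axis is already almost in line with the dispenser's. I want the TCP at about (0.6035, 0.056). The bottle at (0.44,0.405) sits near the straight path, so I'll go around it and set the opening to about 51 % on the way.

{"api": "servo_tool", "payload": {
  "deltas": [
    [[51, 0.005, -0.04, 0.01, -0.1], [51, 0.005, -0.04, 0.01, -0.1], [51, 0.005, -0.04, 0.01, -0.1], [51, 0.005, -0.04, 0.01, -0.1], [51, 0.005, -0.04, 0.01, -0.1], [51, 0.005, -0.04, 0.01, -0.1], [51, 0.005, -0.04, 0.01, -0.1], [51, 0.005, -0.04, 0.01, -0.1]]
  ]
}}

```text
time: 0.9
tool_pos: [0.2788, 0.2558, 0.2935]
tool_rot: [-0.0, 0.202, 0.979, -0.0]
contact_force: [1.1, -0.4, 0.5]
gripper_width: 0.511
grasp_force: 0.0
```

{"api": "servo_tool", "payload": {
  "deltas": [
    [[51, 0.04, -0.025, -0.01, 0], [51, 0.04, -0.025, -0.01, 0], [51, 0.04, -0.025, -0.01, 0], [51, 0.04, -0.025, -0.01, 0], [51, 0.04, -0.025, -0.01, 0], [51, 0.04, -0.025, -0.01, 0], [51, 0.04, -0.025, -0.01, 0], [51, 0.04, -0.025, -0.01, 0]]
  ]
}}

```text
time: 1.7
tool_pos: [0.6004, 0.056, 0.2125]
tool_rot: [-0.0, 0.202, 0.979, -0.0]
contact_force: [-0.1, 0.1, 0.6]
gripper_width: 0.512
grasp_force: 0.0
```

{"api": "servo_tool", "payload": {
  "deltas": [
    [[51, 0.003, 0, -0.02, 0], [51, 0, 0, -0.02, 0], [51, 0, 0, -0.02, 0], [51, 0, 0, -0.02, 0], [51, 0, 0, -0.01, 0], [51, 0, 0, -0.01, 0], [51, 0, 0, -0.005, 0], [51, 0, 0, 0, 0]]
  ]
}}

```text
time: 2.5
tool_pos: [0.602, 0.0574, 0.1084]
tool_rot: [-0.0, 0.202, 0.979, -0.0]
contact_force: [-1.0, -0.5, 0.1]
gripper_width: 0.509
grasp_force: 0.0
```

```bash
python3 - <<'E'
from h import *
f=save("scene","pics/scene1.png"); g=save("top","pics/top1.png")
a=f["pixels"][150:240,230:330,::-1]; b=g["pixels"][150:240,190:290,::-1]
cv2.imwrite("pics/crop1.png",np.hstack([cv2.resize(a,(500,450),interpolation=cv2.INTER_CUBIC),cv2.resize(b,(300,270),interpolation=cv2.INTER_CUBIC)[:270].copy() if 0 else cv2.copyMakeBorder(cv2.resize(b,(300,270),interpolation=cv2.INTER_CUBIC),0,180,0,0,0)]))
s=manip.state(); print(s["time"],s["tool_pos"],s["contact_force"])
E
```

```text
2.6 [0.60278076 0.05741543 0.10960463] [ 0.76352467 -0.12837099 -0.25102415]
```

View pics/crop1.png

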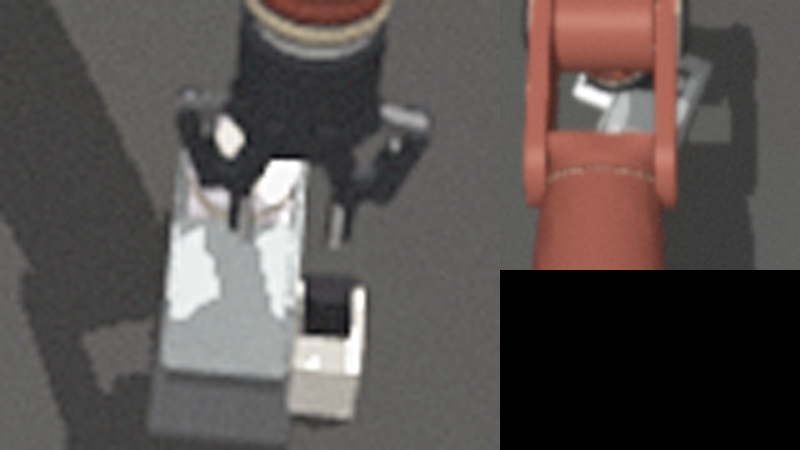

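The scene crop shows the paddle-side fingertip at crop (337,245), i.e. pixel (297,198.6). The chute-side tip is at crop (243,235), i.e. (278.2,196.6). Both are still above the dispenser and uphill of the paddle in the image. I'll convert them to positions.

```bash
python3 - <<'E'
from h import *
f=dict(np.load("pics/scene1.npz")); a=-.406; R=np.array([[np.cos(a),-np.sin(a)],[np.sin(a),np.cos(a)]]); o=np.array([.5589,.0435])
for n,u,v in[("R",297,197),("R",297,195),("L",278.2,195),("L",278,193)]:
    p=world(f,u,v); print(n,p.round(4),"disp",(R.T@(p[:2]-o)).round(4))
for n,u,v in[("R",297,198.6),("L",278.2,196.6)]:
    for z in(.09,.096,.102): p=world(f,u,v,z); print(n,z,"disp",(R.T@(p[:2]-o)).round(4))
t=manip.state()["tool_pos"]; print("tcp disp",R.T@(t[:2]-o))
E
```

```text
R [0.6228 0.0766 0.1416] disp [0.0457 0.0556]
R [0.621  0.0766 0.1482] disp [0.044  0.0549]
L [0.6001 0.0285 0.1409] disp [0.0438 0.0025]
L [0.5976 0.0284 0.1467] disp [0.0415 0.0014]
R 0.09 disp [0.0081 0.0597]
R 0.096 disp [0.0131 0.0592]
R 0.102 disp [0.0182 0.0588]
L 0.09 disp [0.0067 0.0033]
L 0.096 disp [0.0118 0.0033]
L 0.102 disp [0.0169 0.0032]
tcp disp [0.03481787 0.03011438]
```

Sideways the fingers are at dispenser y of about 57 and 2 mm, and x is about 35, which is what I want. I'll descend slowly and watch for contact.

{"api": "servo_tool", "payload": {
  "deltas": [
    [[51, 0, 0, -0.003, 0], [51, 0, 0, -0.003, 0], [51, 0, 0, -0.003, 0], [51, 0, 0, -0.003, 0], [51, 0, 0, -0.003, 0], [51, 0, 0, 0, 0], [51, 0, 0, 0, 0], [51, 0, 0, 0, 0]]
  ]
}}

```text
time: 3.4
tool_pos: [0.6023, 0.0574, 0.0938]
tool_rot: [0.0, 0.202, 0.979, 0.0]
contact_force: [-0.1, 0.1, -0.2]
gripper_width: 0.509
grasp_force: 0.0
```

{"api": "servo_tool", "payload": {
  "deltas": [
    [[51, 0, 0, -0.002, 0], [51, 0, 0, -0.002, 0], [51, 0, 0, -0.002, 0], [51, 0, 0, -0.002, 0], [51, 0, 0, 0, 0], [51, 0, 0, 0, 0], [51, 0, 0, 0, 0], [51, 0, 0, 0, 0]]
  ]
}}

```text
time: 4.2
tool_pos: [0.6023, 0.0574, 0.0859]
tool_rot: [0.0, 0.202, 0.979, 0.0]
contact_force: [-0.0, -0.8, -1.3]
gripper_width: 0.506
grasp_force: 0.0
```

{"api": "servo_tool", "payload": {
  "deltas": [
    [[51, 0, 0, -0.001, 0], [51, 0, 0, -0.001, 0], [51, 0, 0, -0.001, 0], [51, 0, 0, -0.001, 0], [51, 0, 0, -0.001, 0], [51, 0, 0, 0, 0], [51, 0, 0, 0, 0], [51, 0, 0, 0, 0]]
  ]
}}

```text
time: 5.0
tool_pos: [0.6023, 0.0574, 0.0808]
tool_rot: [0.0, 0.202, 0.979, 0.0]
contact_force: [0.1, -0.8, -0.3]
gripper_width: 0.508
grasp_force: 0.0
```

```bash
python3 - <<'E'
from h import *
f=save("scene","pics/scene2.png")
cv2.imwrite("pics/crop2.png",cv2.resize(f["pixels"][160:240,240:330,::-1],(720,600)[:1]+(600,)if 0 else (675,600),interpolation=cv2.INTER_CUBIC))
s=manip.state(); print(s["tool_pos"],s["contact_force"],s["ft_torque"])
E
```

```text
[0.6022798  0.05738605 0.0807866 ] [ 0.63413963 -0.88305278  0.85713924] [-0.02121365  0.00351916  0.02569684]
```

View pics/crop2.png

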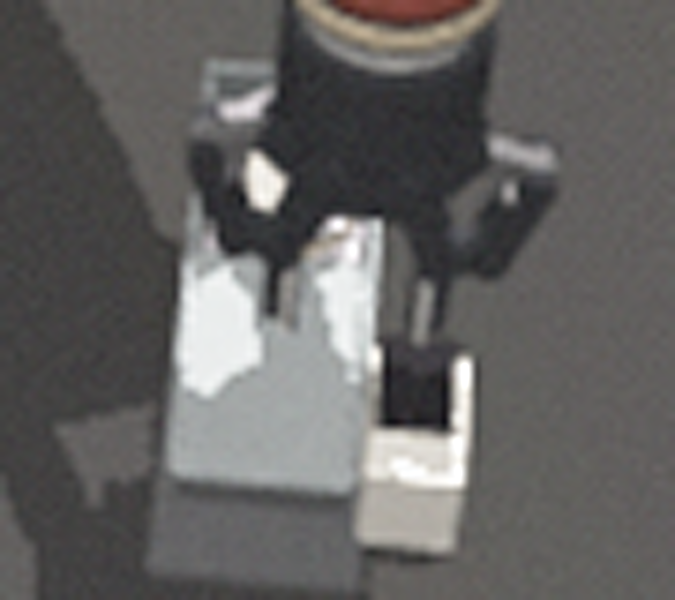

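The light part of the paddle-side finger ends at crop (425,340), just above the paddle's black top at (385–448, 350–430). The true tips may be grey on grey, so I'll check the depth down both finger columns.

```bash
python3 - <<'E'
from h import *
f=dict(np.load("pics/scene2.npz")); a=-.406; R=np.array([[np.cos(a),-np.sin(a)],[np.sin(a),np.cos(a)]]); o=np.array([.5589,.0435])
for us in([275,277,279,281],[294,296,298,300]):
  for v in range(196,220,2):
    print(v,end=" ")
    for u in us:
        p=world(f,u,v); d=R.T@(p[:2]-o); print(u,(np.array([d[0],d[1],p[2]])*1e3).round().astype(int),end=" ")
    print()
E
```

```text
196 275 [-11  -6  71] 277 [ 48  -1 141] 279 [ 49   5 143] 281 [-11  12  73] 
198 275 [-7 -6 65] 277 [ 44   0 127] 279 [ 46   6 131] 281 [-9 12 66] 
200 275 [ 42  -5 116] 277 [ 44   0 119] 279 [ 46   6 122] 281 [-3 13 63] 
202 275 [ 4 -5 60] 277 [ 42   1 107] 279 [ 47   7 114] 281 [ 5 13 63] 
204 275 [ 9 -4 57] 277 [ 46   1 103] 279 [ 47   7 105] 281 [ 9 14 59] 
206 275 [18 -4 57] 277 [16  2 56] 279 [15  8 56] 281 [16 14 58] 
208 275 [25 -3 56] 277 [24  3 56] 279 [24  9 58] 281 [22 15 56] 
210 275 [28 -3 51] 277 [26  3 50] 279 [27  9 51] 281 [27 15 52] 
212 275 [33 -2 47] 277 [32  4 47] 279 [31 10 46] 281 [33 16 50] 
214 275 [40 -2 47] 277 [41  4 49] 279 [39 10 47] 281 [38 16 46] 
216 275 [45 -1 43] 277 [46  5 45] 279 [46 11 46] 281 [45 17 46] 
218 275 [51 -1 41] 277 [49  5 40] 279 [50 11 42] 281 [49 17 42] 
196 294 [-79  56  -1] 296 [ 47  52 147] 298 [ 49  58 150] 300 [ 49  63 151] 
198 294 [-70  57  -1] 296 [ 45  53 136] 298 [ 47  59 139] 300 [ 47  64 140] 
200 294 [-63  57  -3] 296 [ 50  54 133] 298 [ 43  60 126] 300 [-63  76   0] 
202 294 [-54  57  -2] 296 [ 45  55 119] 298 [ 45  61 119] 300 [-56  77  -2] 
204 294 [-45  57  -2] 296 [ 45  56 109] 298 [ 42  62 106] 300 [-46  77   0] 
206 294 [18 53 66] 296 [ 45  57 100] 298 [20 65 70] 300 [18 71 69] 
208 294 [28 53 69] 296 [28 59 70] 298 [28 65 70] 300 [25 71 68] 
210 294 [36 54 69] 296 [36 59 70] 298 [33 66 67] 300 [32 72 67] 
212 294 [45 54 71] 296 [43 60 70] 298 [44 65 72] 300 [40 72 68] 
214 294 [52 54 71] 296 [48 60 66] 298 [48 66 67] 300 [50 72 71] 
216 294 [57 54 67] 296 [58 60 70] 298 [54 66 66] 300 [58 72 72] 
218 294 [50 56 49] 296 [49 62 48] 298 [47 68 47] 300 [60 72 65]
```

```bash
python3 - <<'E'
from h import *
print("overhang",manip.finger_overhang,[x for x in dir(manip) if x[0]!='_'])
f=dict(np.load("pics/scene2.npz")); a=-.406; R=np.array([[np.cos(a),-np.sin(a)],[np.sin(a),np.cos(a)]]); o=np.array([.5589,.0435])
for v in range(172,200,3):
    print(v,end=" ")
    for u in(277,285,290,296):
        p=world(f,u,v); d=R.T@(p[:2]-o); print(u,(np.array([d[0],d[1],p[2]])*1e3).round().astype(int),end=" ")
    print()
E
```

```text
overhang 0.014 ['IKError', 'finger_overhang', 'job_done', 'state']
172 277 [ 45  -6 235] 285 [ 69  14 263] 290 [ 74  26 269] 296 [ 73  41 270] 
175 277 [ 47  -6 226] 285 [ 71  15 253] 290 [ 72  27 257] 296 [ 70  42 256] 
178 277 [ 46  -5 213] 285 [ 70  16 242] 290 [ 73  28 246] 296 [ 70  44 245] 
181 277 [ 45  -4 201] 285 [ 70  16 230] 290 [ 74  29 236] 296 [ 71  45 235] 
184 277 [-29  -4 106] 285 [ 55  18 202] 290 [ 47  31 195] 296 [ 50  47 201] 
187 277 [ 24  -3 152] 285 [ 51  19 186] 290 [ 45  33 181] 296 [ 55  48 193] 
190 277 [ 34  -2 151] 285 [-16  22  97] 290 [-25  38  89] 296 [ 53  49 179] 
193 277 [ 47  -1 153] 285 [-28  24  68] 290 [-18  38  83] 296 [ 53  51 167] 
196 277 [ 48  -1 141] 285 [-16  24  68] 290 [-73  43   3] 296 [ 47  52 147] 
199 277 [ 42   0 120] 285 [-7 25 65] 290 [-60  43   4] 296 [ 46  54 133]
```

The overhang is 14 mm, but depth puts the fingertips at z≈0.100 with the TCP at 0.081, so they are about 30 mm above the paddle (the body is high too). There is no contact force, which agrees. I'll keep going down in small steps, checking force.

{"api": "servo_tool", "payload": {
  "deltas": [
    [[51, 0, 0, -0.001, 0], [51, 0, 0, -0.001, 0], [51, 0, 0, -0.001, 0], [51, 0, 0, -0.001, 0], [51, 0, 0, -0.001, 0], [51, 0, 0, -0.001, 0], [51, 0, 0, 0, 0], [51, 0, 0, 0, 0]]
  ]
}}

```text
time: 5.85
tool_pos: [0.6022, 0.0574, 0.0747]
tool_rot: [-0.0, 0.202, 0.979, -0.0]
contact_force: [-0.4, 0.0, -0.3]
gripper_width: 0.51
grasp_force: 0.0
```

{"api": "servo_tool", "payload": {
  "deltas": [
    [[51, 0, 0, -0.001, 0], [51, 0, 0, -0.001, 0], [51, 0, 0, -0.001, 0], [51, 0, 0, -0.001, 0], [51, 0, 0, -0.001, 0], [51, 0, 0, -0.001, 0], [51, 0, 0, 0, 0], [51, 0, 0, 0, 0]]
  ]
}}

```text
time: 6.65
tool_pos: [0.6022, 0.0574, 0.0687]
tool_rot: [-0.0, 0.202, 0.979, -0.0]
contact_force: [0.6, 0.5, -0.0]
gripper_width: 0.509
grasp_force: 0.0
```

```bash
python3 - <<'E'
from h import *
f=save("scene","pics/scene3.png")
cv2.imwrite("pics/crop3.png",cv2.resize(f["pixels"][160:240,240:330,::-1],(675,600),interpolation=cv2.INTER_CUBIC))
s=manip.state(); print(s["tool_pos"],s["contact_force"],s["ft_torque"])
a=-.406; R=np.array([[np.cos(a),-np.sin(a)],[np.sin(a),np.cos(a)]]); o=np.array([.5589,.0435])
for v in range(198,216,2):
    print(v,end=" ")
    for u in(277,279,296,298):
        p=world(f,u,v); d=R.T@(p[:2]-o); print(u,(np.array([d[0],d[1],p[2]])*1e3).round().astype(int),end=" ")
    print()
E
```

```text
[0.60226584 0.05738851 0.06874998] [-0.10512522 -0.13410678  0.69598317] [-0.03738193  0.01379297 -0.01455498]
198 277 [ 51   0 136] 279 [ 48   5 134] 296 [ 49  53 141] 298 [ 48  59 140] 
200 277 [ 42   0 116] 279 [ 44   6 120] 296 [ 49  54 132] 298 [ 48  60 131] 
202 277 [ 43   1 108] 279 [ 47   7 114] 296 [ 46  55 120] 298 [ 41  61 115] 
204 277 [ 47   1 104] 279 [ 48   7 106] 296 [ 47  56 112] 298 [ 44  62 108] 
206 277 [45  2 93] 279 [731  -5 948] 296 [ 48  56 104] 298 [43 63 99] 
208 277 [21  3 53] 279 [22  9 54] 296 [46 58 92] 298 [25 65 67] 
210 277 [30  3 54] 279 [26  9 50] 296 [35 60 69] 298 [35 65 70] 
212 277 [32  4 47] 279 [31 10 47] 296 [42 60 68] 298 [44 65 71] 
214 277 [39  4 46] 279 [40 10 49] 296 [51 60 70] 298 [48 66 68]
```

View pics/crop3.png

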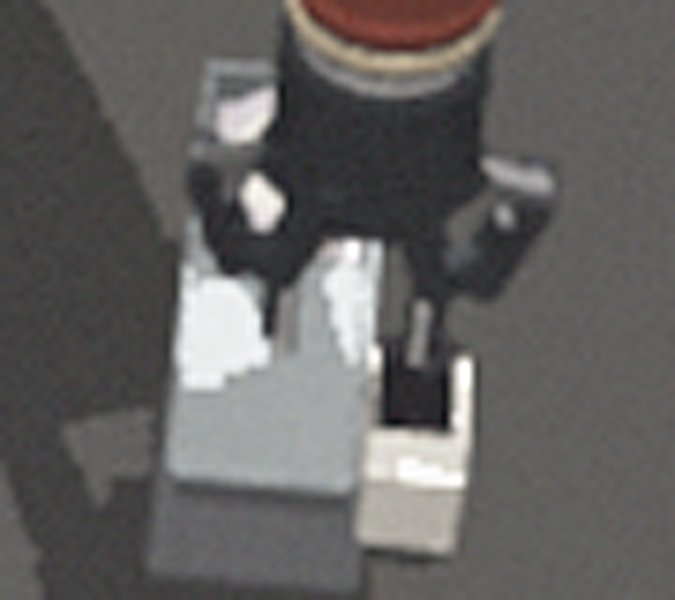

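The tips are now at z≈0.09 over the paddle (crop x 405–445 against the paddle's 385–448). They should touch at TCP ≈0.05.

{"api": "servo_tool", "payload": {
  "deltas": [
    [[51, 0, 0, -0.003, 0], [51, 0, 0, -0.003, 0], [51, 0, 0, -0.002, 0], [51, 0, 0, -0.002, 0], [51, 0, 0, -0.002, 0], [51, 0, 0, 0, 0], [51, 0, 0, 0, 0], [51, 0, 0, 0, 0]]
  ]
}}

```text
time: 7.5
tool_pos: [0.6024, 0.0574, 0.0569]
tool_rot: [0.0, 0.202, 0.979, 0.0]
contact_force: [-1.2, 0.1, 0.3]
gripper_width: 0.509
grasp_force: 0.0
```

{"api": "servo_tool", "payload": {
  "deltas": [
    [[51, 0, 0, -0.001, 0], [51, 0, 0, -0.001, 0], [51, 0, 0, -0.001, 0], [51, 0, 0, -0.001, 0], [51, 0, 0, -0.001, 0], [51, 0, 0, 0, 0], [51, 0, 0, 0, 0], [51, 0, 0, 0, 0]]
  ]
}}

```text
time: 8.3
tool_pos: [0.6022, 0.0574, 0.0517]
tool_rot: [0.0, 0.202, 0.979, -0.0]
contact_force: [-0.4, 0.3, 0.7]
gripper_width: 0.509
grasp_force: 0.0
```

{"api": "servo_tool", "payload": {
  "deltas": [
    [[51, 0, 0, -0.001, 0], [51, 0, 0, -0.001, 0], [51, 0, 0, -0.001, 0], [51, 0, 0, -0.001, 0], [51, 0, 0, 0, 0], [51, 0, 0, 0, 0], [51, 0, 0, 0, 0], [51, 0, 0, 0, 0]]
  ]
}}

```text
time: 9.1
tool_pos: [0.6024, 0.0574, 0.0478]
tool_rot: [0.0, 0.202, 0.979, 0.0]
contact_force: [-0.0, 0.1, 3.1]
gripper_width: 0.506
grasp_force: 2.0
```

```bash
python3 - <<'E'
from h import *
f=save("scene","pics/scene4.png")
cv2.imwrite("pics/crop4.png",cv2.resize(f["pixels"][160:240,240:330,::-1],(675,600),interpolation=cv2.INTER_CUBIC))
s=manip.state(); print(s["tool_pos"],s["contact_force"],s["ft_torque"])
a=-.406; R=np.array([[np.cos(a),-np.sin(a)],[np.sin(a),np.cos(a)]]); o=np.array([.5589,.0435])
for v in range(202,220,2):
    print(v,end=" ")
    for u in(277,279,294,296,298):
        p=world(f,u,v); d=R.T@(p[:2]-o); print(u,(np.array([d[0],d[1],p[2]])*1e3).round().astype(int),end=" ")
    print()
E
```

```text
[0.60237026 0.05738206 0.04784312] [-0.62392421 -0.00604384  4.270499  ] [0.1074856  0.11312479 0.00046706]
202 277 [ 48   1 114] 279 [ 47   7 115] 294 [-56  57  -5] 296 [ 48  55 122] 298 [ 46  61 120] 
204 277 [ 44   1 101] 279 [ 47   7 105] 294 [26 52 85] 296 [ 46  56 111] 298 [ 47  61 113] 
206 277 [48  2 96] 279 [44  8 93] 294 [36 52 89] 296 [ 48  57 104] 298 [41 63 97] 
208 277 [48  3 86] 279 [20  9 53] 294 [47 52 92] 296 [46 58 92] 298 [43 64 90] 
210 277 [46  3 74] 279 [27  9 52] 294 [46 53 81] 296 [42 59 78] 298 [41 65 77] 
212 277 [33  4 49] 279 [35 10 52] 294 [47 53 74] 296 [39 60 65] 298 [38 66 64] 
214 277 [42  4 50] 279 [39 10 47] 294 [49 54 67] 296 [46 60 64] 298 [46 66 65] 
216 277 [42  5 40] 279 [45 11 45] 294 [56 55 67] 296 [54 60 65] 298 [53 66 64] 
218 277 [49  5 40] 279 [51 11 43] 294 [61 55 63] 296 [61 61 65] 298 [61 67 65]
```

View pics/crop4.png

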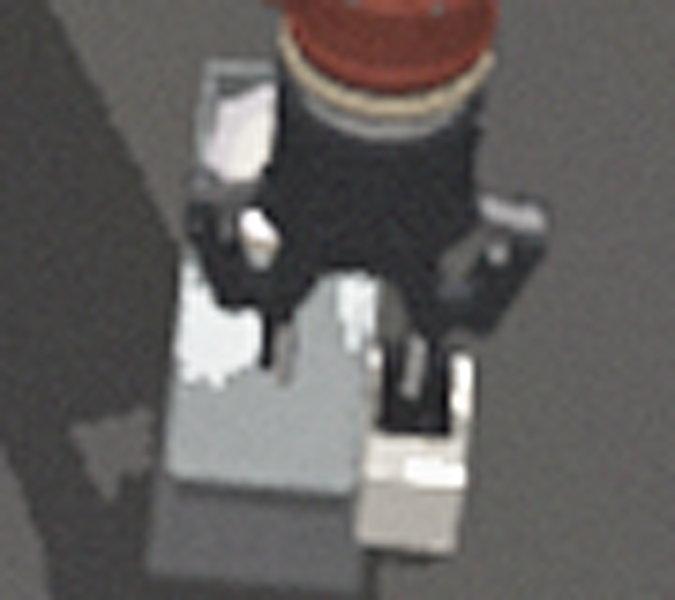

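The finger is on the paddle: 3–4 N, paddle top at ≈0.065. The other finger stands over the chute at y≈3 mm. I'll press on down.

{"api": "servo_tool", "payload": {
  "deltas": [
    [[51, 0, 0, -0.001, 0], [51, 0, 0, -0.001, 0], [51, 0, 0, -0.001, 0], [51, 0, 0, -0.001, 0], [51, 0, 0, -0.001, 0], [51, 0, 0, 0, 0], [51, 0, 0, 0, 0], [51, 0, 0, 0, 0]]
  ]
}}

```text
time: 9.95
tool_pos: [0.6025, 0.0574, 0.0429]
tool_rot: [0.0, 0.202, 0.979, 0.0]
contact_force: [-0.9, -0.9, 4.6]
gripper_width: 0.512
grasp_force: 2.9
```

{"api": "servo_tool", "payload": {
  "deltas": [
    [[51, 0, 0, -0.001, 0], [51, 0, 0, -0.001, 0], [51, 0, 0, -0.001, 0], [51, 0, 0, -0.001, 0], [51, 0, 0, 0, 0], [51, 0, 0, 0, 0], [51, 0, 0, 0, 0], [51, 0, 0, 0, 0]]
  ]
}}

```text
time: 10.75
tool_pos: [0.6025, 0.0574, 0.0394]
tool_rot: [0.0, 0.202, 0.979, 0.0]
contact_force: [-2.0, -0.3, 7.8]
gripper_width: 0.509
grasp_force: 4.1
```

```bash
python3 - <<'E'
from h import *
f=save("scene","pics/scene5.png")
cv2.imwrite("pics/crop5.png",cv2.resize(f["pixels"][160:240,240:330,::-1],(675,600),interpolation=cv2.INTER_CUBIC))
s=manip.state(); print(s["tool_pos"],s["contact_force"],s["ft_torque"])
a=-.406; R=np.array([[np.cos(a),-np.sin(a)],[np.sin(a),np.cos(a)]]); o=np.array([.5589,.0435])
for v in range(202,220,2):
    print(v,end=" ")
    for u in(277,279,281,296,298):
        p=world(f,u,v); d=R.T@(p[:2]-o); print(u,(np.array([d[0],d[1],p[2]])*1e3).round().astype(int),end=" ")
    print()
E
```

```text
[0.60248386 0.05738511 0.03937872] [-3.10957254 -0.47806735  7.30815126] [0.12750011 0.36513013 0.13526221]
202 277 [ 48   1 115] 279 [ 49   7 116] 281 [ 52  12 121] 296 [ 53  54 128] 298 [ 46  61 120] 
204 277 [ 47   1 105] 279 [ 48   7 106] 281 [11 14 62] 296 [ 48  56 113] 298 [ 46  61 111] 
206 277 [47  2 95] 279 [47  8 96] 281 [15 14 56] 296 [ 50  56 107] 298 [ 47  62 103] 
208 277 [47  3 85] 279 [19  9 51] 281 [20 15 53] 296 [46 58 92] 298 [44 64 90] 
210 277 [48  3 77] 279 [26  9 51] 281 [27 15 53] 296 [42 59 78] 298 [43 65 80] 
212 277 [46  4 65] 279 [33 10 50] 281 [31 16 48] 296 [42 60 69] 298 [33 67 58] 
214 277 [40  4 47] 279 [38 10 46] 281 [37 16 45] 296 [42 61 58] 298 [40 67 57] 
216 277 [44  5 43] 279 [44 11 44] 281 [45 17 46] 296 [49 61 58] 298 [48 67 58] 
218 277 [49  5 40] 279 [50 11 41] 281 [50 17 43] 296 [55 61 56] 298 [56 67 58]
```

View pics/crop5.png

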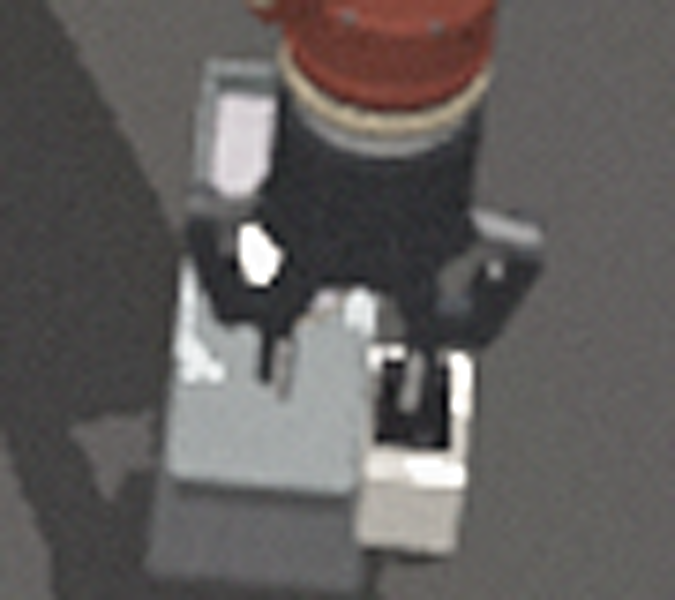

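The paddle is fully down (top at z≈0.058) and the pinkish bare seat plate shows at crop (240,140), so the tin has popped out. It is visible between the fingers at crop (255,255) and (325,300). I'll check its position and that it is at rest.

```bash
python3 - <<'E'
from h import *
f=grab_frame("scene")
a=-.406; R=np.array([[np.cos(a),-np.sin(a)],[np.sin(a),np.cos(a)]]); o=np.array([.5589,.0435]); c,s=np.cos(.419),np.sin(.419)
def ch(p):
    d=R.T@(p[:2]-o); X=d[0]+.05; Z=p[2]-.088; return (np.array([c*X-s*Z,d[1],s*X+c*Z])*1e3).round().astype(int)
print("chute coords")
for u,v in[(272,190),(273,192),(274,194),(274,196),(282,199),(283,200),(284,200),(284,201),(286,199),(288,199),(288,202),(269,180),(272,176)]:
    print(u,v,ch(world(f,u,v)),f["pixels"][v,u])
z0=np.load("pics/scene5.npz"); print("diff",np.abs(f["pixels"].astype(int)-z0["pixels"])[170:230,250:310].mean())
for _ in range(3): print(manip.state()["contact_force"].round(2)); grab_frame("top")
E
```

```text
chute coords
272 190 [ 54 -16  97] [222 217 207]
273 192 [ 40 -13  33] [251 252 252]
274 194 [ 45 -10  28] [249 249 249]
274 196 [53 -9 33] [255 255 255]
282 199 [75 14 86] [143 137 143]
283 200 [61 18 29] [201 192 196]
284 200 [61 21 29] [182 174 171]
284 201 [61 22 17] [162 157 155]
286 199 [58 27 30] [170 170 169]
288 199 [48 34 -2] [217 220 222]
288 202 [58 35 -2] [222 226 226]
269 180 [ -7 -29   1] [220 215 218]
272 176 [-20 -21   2] [214 205 211]
diff 2.4280555555555554
[-2.88 -0.29  7.49]
[-2.82  0.53  6.8 ]
[-2.49  0.14  7.81]
```

The tin's front edge puts its centre at chute x ≈ 36–39 mm with its top about 30 mm above the floor. So it lies flat on the chute against the finger, exactly where the finger should stop it. The paddle is at its stop at about 7.5 N and the scene is still, so I'm handing in.

```bash
python3 -c "
from h import *
print(manip.job_done()); print(manip.state()['time'])"
```

```text
the job is handed in; nothing more can be done
None
the job is handed in; nothing more can be done
```

The job is handed in, with no verdict shown: one finger holds the paddle fully down (about 7.5 N), and the tin rests flat on the chute against the other finger, about 37 mm downhill of the seat's middle; the arm kept clear of the jar, bottle and tub.

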